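# Fit a key switch with switch tongs

## Task

One switch of the small four-key macro pad is missing, and its key plate has shifted a little on its gaskets. Take the sprung tongs from their wooden stand, grip the spare switch with the red stem in them, set it in the empty cutout and press it down with no more than about 18 N, until it clicks fully home and sits flush on the plate like its neighbour. Then stand the tongs back in their stand. Handle the switch with the tongs only, and leave everything else as it is.

Things in the scene. Friction and masses are not known exactly. Their poses are not given: they have to be found in the camera images.
- tongs: Sprung steel tongs standing upright, 88 mm long, 65 g: bow on top, two arms down. Origin: midway between the lower ends of the tips; z up to the bow; they close along their own x. Flat jaws, 14 mm wide along y, 2.5 mm thick, 24 mm apart inside when free. The arms turn about pins 82 mm above the tips.
- tongs_grip (a point): Point on the tongs' axis 52 mm above the tips, midway between the two black ribbed finger pads: a good place for the TCP, gripping along the tongs' x. The pads are 22 mm wide (y), run from 36 to 72 mm above the tips and measure about 36 mm over their outsides when free.
- tong_far (a joint): How far one arm is squeezed, rad (the other moves alike): 0 free, about 0.05 with the jaws on a 16 mm part (pads then 33 mm over their outsides). Squeezed at the grip point the spring starts to give at 5 N and needs about 12 N at 0.05; what is squeezed beyond that reaches the jaws at 0.38 of its value: 25 to 45 N holds a switch well.
- tongs_lugs (a point): Point on the tongs' axis 5.5 mm above the tips, at the underside of the four lugs (two inside each jaw, 3 mm wide, at y = -5.5 and 5.5 mm, 6 mm long). They overlap a 16 mm part by 2 mm a side even with the tongs open: they come to rest on its top, beside the stem, and carry the push when pressing down.
- tongs_stand: Fixed wooden block, 52 (x) by 38 (y) by 26 mm high, with an open pocket 32 (x) by 17 (y) mm, 22 mm deep, in which the tongs stand. Origin: centre of the underside; z up.
- stand_seat (a point): Centre of the pocket floor in the stand, 4 mm above the desk: the tongs' origin lies here, their x along the stand's x (either way round), when they are put back.
- switch_red: Loose key switch with red stem, 25 g, upright in a pocket of the tray. Origin: centre of its underside; z up. Lower part 13.5 mm square, 7.5 mm high, foot 7.6 (x) by 13 (y) mm; housing 16 mm square from 7.5 to 14.5 mm; stem 5 (x) by 6 (y) mm up to 18 mm. Grip it with the tongs' x along its x, lugs down on the housing: the tongs' origin is then 9 mm above its origin.
- switch_blue: A second spare switch of the same size with a blue stem, in another pocket of the tray; leave it.
- switch_tray: Fixed white tray, 40 (x) by 96 (y) by 10 mm, with three loose pockets 15.5 mm square, 7.5 mm deep, at y = -28, 0 and 28 mm; a switch sits in one with its housing above the tray's top. Origin: centre of the underside.
- keypad: Fixed macro pad in a silver case, 50 (x) by 110 (y) mm. Origin: centre of the underside, about below the empty cutout. Key plate 14.5 mm above the desk in a well 37 mm wide (x) with its rim at 23 mm. Keys along y at 38 (grey cap), 19 (bare switch, red stem), 0 (empty) and -19 mm (orange cap); caps 18 mm wide, up to 27 mm high; knob at y = -42 mm, 32 mm high.
- cutout_seat (a point): Nominal place of the switch's origin when fully home, 7.5 mm above the desk, axes as the macro pad's. The key plate with its cutout sits on gaskets up to 4 mm off this point along y (1 mm in x), differently on every pad (not in this pose: see it or feel for it), and holds fast there. A seated switch has its x along this x (either way round).
- board: Rigid green circuit board under the key plate, top 7.5 mm above the desk, at the foot of the cutout, which is 15 (x) by 14.5 (y) mm, 7 mm deep. Sprung clips on the cutout's two x sides resist with 5 to 15 N from 5 to 1.2 mm above home, then snap over its waist: the push drops suddenly and they pull it down. It cracks above 25 N, the clips' pull of up to 5 N included.
- mug: White mug with dark stripes, 90 mm high; leave it.
- mouse: Black mouse, 100 by 56 mm; leave it.
- usb_stick: Black USB stick, 53 by 18 mm; leave it.
- keycap: Loose grey keycap, 18 mm square, 9 mm high; leave it.
Things that resemble listed ones, but are neither listed nor needed, are in the scene too. Leave any green look-alike of the switch_tray alone.

How it is judged:
By the outcome, as a careful person would: the job done as asked, in the order asked, and still so for the second after the job is handed in, with the robot touching nothing.
It also fails if it takes over 72 s, if anything falls off the work surface, if the arm or the gripper's body presses on something with over 40 N, if the wrist force passes 120 N, or if a joint passes its speed limit or range.

## Robot

A 7-joint arm with a two-finger parallel gripper is mounted at the origin on a cart in front of the work surface, level with it; the furniture and walls round the work are solid. World frame = base frame: x ahead of the robot, y to its left, z up, the work surface at z = 0. Lengths are in m, angles in rad, forces in N, time in s.
With the tool pointing down it reaches from about 0.4 to 0.875 m from the base axis. Payload 19.3 kg.
Tool frame: the origin (TCP) lies between the finger pads, 19 mm behind the fingertips; this is the grasp point; z points along the fingers, y is the line along which they close (so a half turn about z gives the same grasp; the last joint's range is limited). The gripper opens to 85 mm and grips with 20 to 120 N. Pads are 22 mm wide; open, the fingers measure 114 mm over their backs; the gripper's body (76 mm by 85 mm) begins 54 mm behind the grasp point. The pads swing forward as they close: fully open they stand 13 mm farther back than shut.
Start: joints at [-1.22, 0.521, -0.036, 1.599, 0.021, 1.021, -0.113], TCP at [0.255, 0.57, 0.25] pointing down, gripper open.
Joint ranges: [-2.91, 2.91], [-0.3, 2.13], [-1.5, 1.42], [0.17, 2.43], [-1.26, 4.41], [0.16, 1.93], [-2.52, 2.52]. Speed limits (rad/s): [1.89, 1.89, 2.39, 2.39, 3.01, 3.01, 3.01].

## Interface

Orientations are given as [roll, pitch, yaw] about the fixed x, y, z axes, in that order (R = Rz(yaw) Ry(pitch) Rx(roll)).
In Python, from workcell import bot, imaging, job gives the robot as it stands.
- The arm moves only by the tool carry_out, never from a script. Its argument "targets" is a list of rows, each a list of 3 entries, a list of its own where there are three numbers: the shift along the tool's x, y, z in units of 0.25 m (1.0 is 0.25 m), then the turn, a rotation vector about the tool's x, y, z in units of 180 degrees (1.0 is 180 degrees), then the opening, from 0 (shut) to 1 (fully open). In form: [[[tx, ty, tz], [wx, wy, wz], jaw], ...]. A call has 1 to 8 rows; each row shifts and turns the commanded pose from where the row before left it, along the tool's axes as they then stand; what a row does not reach is not made up. A row lasts 1/8 s, in which the tool goes at most 62.5 mm and 10.7 degrees, less where a joint would pass 70% of its speed; a pose out of reach is approached as far as the arm can. A call with a number of a shift or a turn outside -1 to 1 is refused whole. A call with a gripper value outside its range is refused whole. The fingers move at their own pace and stop on an object; "force" is the grip in N (left out, the last holds). Time passes only in rows, so rows that do not move let the fingers close. It gives the time, the measured TCP pose, the force and the opening at its end, in the units of the state.
- bot.observe(): the state, without advancing time (a new reading comes with each control period).
- imaging.grab_frame(name): name is "scene" or "top" or "wrist"; returns a dict with "pixels" (480x640x3 uint8, red, green, blue), "mtx" (3x3 intrinsics, pixels), "k1" (the pictures are not rectified: a ray, as slopes to the right and down, at radius r is drawn at 1 + k1 r^2 times it, then the intrinsics apply), "cam_to_world" (4x4, takes a point from camera to world coordinates); the wrist camera has in their place "mount" (4x4, takes a point from camera to tool coordinates, whose origin is the TCP and whose axes are the flange's). Camera axes: x right, y down, z forward; pixel columns grow to the right and rows downward; lengths in m; the calibration is good to about 2 mm. A picture is of the moment at which its call begins: read the wrist's pose just before it. There is no depth.
- job.job_done(): hands the job in, once; it reports no verdict.
The state is a dict: "clock": time; "qpos": joint angles; "qd": joint speeds; "joint_efforts": joint torques, N m; "position": TCP position; "tool_rot": TCP orientation; "force": force on the tool from outside, world axes, zero at the start; "moment": the same for the moment, N m; "grip_width": finger opening in m.
Only numpy, scipy, OpenCV 4.12 (cv2) and the standard library are available. Lean on these libraries where they do the work, as an engineer would, in place of code of your own. Each camera call takes 0.05 s, during which the arm holds its last target. There are 200 camera calls.

## Working session

There is one attempt and no reset: what is moved stays moved. The work goes in short steps, Python scripts to look and compute and a tool call to move; the robot and the scene stay as the last step left them, time stands still between calls to the robot, and variables do not carry over. Pictures are saved under pics/ and viewed, on a budget of 10 in all, crops included, one or two more only if the job needs it, and the job is handed in when it is done.

Besides the shell and the picture viewer there is one more tool, called after "Request:" by a JSON object that holds its "method" and its "body". carry_out: Moves the arm, as the interface text tells. Its arguments: {"type":"object","properties":{"targets":{"type":"array"},"force":{"type":"number"}},"required":["targets"]}

```bash
mkdir -p pics; ls; cat > h.py <<'E'
import numpy as np, cv2
from scipy.spatial.transform import Rotation as R
from workcell import bot, imaging, job
def T_tool(s):
    T=np.eye(4); T[:3,3]=s['position']; r=s['tool_rot']
    T[:3,:3]=R.from_euler('xyz',r).as_matrix(); return T
def grab(name,fn=None):
    s=bot.observe(); f=imaging.grab_frame(name)
    f['T']=f['cam_to_world'] if 'cam_to_world' in f else T_tool(s)@f['mount']
    f['T']=np.array(f['T']); 
    if fn: cv2.imwrite('pics/'+fn,f['pixels'][:,:,::-1])
    return f
def ray(f,u,v):
    K=np.array(f['mtx']); d=np.array([(u-K[0,2])/K[0,0],(v-K[1,2])/K[1,1]])
    p=d.copy()
    for _ in range(20): p=d/(1+f['k1']*(p@p))
    T=f['T']; return T[:3,3],T[:3,:3]@np.array([p[0],p[1],1])
def onplane(f,u,v,z):
    o,d=ray(f,u,v); return (o+d*(z-o[2])/d[2])[:3]
def proj(f,P):
    T=f['T']; p=T[:3,:3].T@(np.array(P)-T[:3,3]); p=p[:2]/p[2]
    p=p*(1+f['k1']*(p@p)); K=np.array(f['mtx']); return K[0,0]*p[0]+K[0,2],K[1,1]*p[1]+K[1,2]
E
python3 - <<'E'
from h import *
s=bot.observe(); print(s)
for n in('scene','top'):
    f=grab(n,n+'1.png'); print(n,f['T'].round(3).tolist(),np.array(f['mtx']).tolist(),f['k1'])
E
```

```text
pics
{'clock': 0.0, 'qpos': array([-1.22018937,  0.5220277 , -0.03629001,  1.59999413,  0.02119749,
        1.02111495, -0.11278494]), 'qd': array([-0.00032814, -0.00141334, -0.00101783, -0.00044576, -0.00101845,
        0.00046427,  0.00121946]), 'joint_efforts': array([ 1.20898803e-03, -9.27121854e+01,  1.98016070e+00, -3.69926012e+01,
        1.78187998e-02,  8.03386385e-03,  6.76762880e-06]), 'position': array([0.25523292, 0.5701623 , 0.24942259]), 'tool_rot': array([-3.14043760e+00,  9.96993197e-05,  2.72075685e+00]), 'force': array([ 0.37081544,  0.11836649, -0.04452284]), 'moment': array([-0.00726205, -0.00915298, -0.00231901]), 'grip_width': 0.08525707289484499}
scene [[0.532, -0.468, 0.705, -0.01], [-0.846, -0.297, 0.442, -0.351], [0.002, -0.832, -0.555, 0.56], [0.0, 0.0, 0.0, 1.0]] [[446.4826181395684, 0.0, 317.60427880566374], [0.0, 446.4826181395684, 247.5293240899747], [0.0, 0.0, 1.0]] -0.04977130587321533
top [[-0.005, -0.995, 0.101, 0.523], [-1.0, 0.006, 0.011, 0.013], [-0.011, -0.101, -0.995, 0.941], [0.0, 0.0, 0.0, 1.0]] [[511.869841682527, 0.0, 315.0232088894166], [0.0, 511.869841682527, 242.17113681807928], [0.0, 0.0, 1.0]] -0.08831719140337049
```

View pics/top1.png

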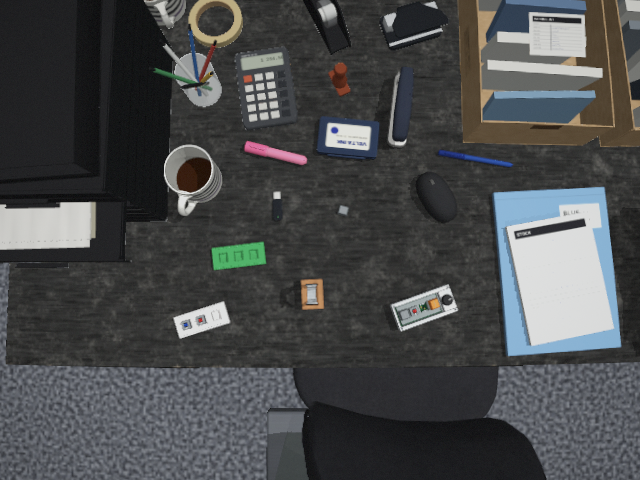

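View pics/scene1.png

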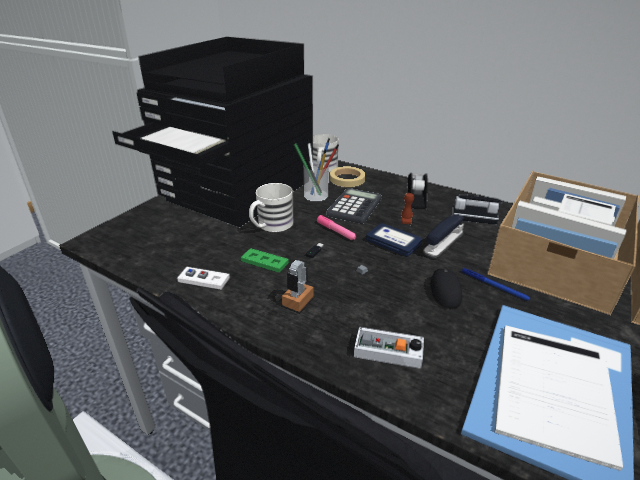

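The top view shows the tongs in their stand at (312,294), the white tray at (202,320) with the red switch in its middle pocket at about (200,320), and the keypad at (424,307) with its knob at (447,299). The green decoy is at (238,256), the mug at (193,175) and the mouse at (437,196).

```bash
python3 - <<'E'
from h import *
f=grab('top'); im=f['pixels'][:,:,::-1].copy(); hsv=cv2.cvtColor(im,cv2.COLOR_BGR2HSV)
H,S,V=[hsv[:,:,i].astype(int) for i in range(3)]
def rect(mask,box,z,name):
    m=np.zeros(mask.shape,np.uint8); x0,y0,x1,y1=box; m[y0:y1,x0:x1]=mask[y0:y1,x0:x1]*255
    m=cv2.morphologyEx(m,cv2.MORPH_CLOSE,np.ones((9,9)))
    c=max(cv2.findContours(m,0,2)[0],key=cv2.contourArea)
    b=cv2.boxPoints(cv2.minAreaRect(c)); P=np.array([onplane(f,u,v,z) for u,v in b])
    e=[P[1]-P[0],P[2]-P[1]]; l=max(e,key=np.linalg.norm)
    print(name,P.mean(0).round(4),[np.linalg.norm(x).round(4) for x in e],'long-axis deg',np.degrees(np.arctan2(l[1],l[0])).round(1))
rect((V>110)&(S<60),(165,295,240,345),.010,'tray')
rect((V>90)&(S<70),(380,275,470,340),.023,'keypad')
rect((H<18)&(S>100)&(V>70),(290,270,335,320),.026,'stand')
red=((H<8)|(H>172))&(S>110)&(V>60)
for n,b,z in(('redspare',(180,300,225,335),.018),('redkp',(395,290,445,330),.025)):
    m=np.zeros(red.shape,bool); m[b[1]:b[3],b[0]:b[2]]=red[b[1]:b[3],b[0]:b[2]]
    y,x=np.nonzero(m); print(n,len(x),x.mean(),y.mean(),onplane(f,x.mean(),y.mean(),z).round(4))
crop=np.hstack([cv2.resize(im[280:345,165:245],None,fx=4,fy=4,interpolation=2),cv2.resize(im[275:340,385:465],None,fx=4,fy=4,interpolation=2)])
cv2.imwrite('pics/c1.png',crop)
E
```

```text
tray [0.4778 0.2308 0.01  ] [np.float64(0.0991), np.float64(0.0419)] long-axis deg -72.3
keypad [ 0.4986 -0.171   0.023 ] [np.float64(0.1136), np.float64(0.0525)] long-axis deg -71.1
stand [0.5239 0.0294 0.026 ] [np.float64(0.0401), np.float64(0.0539)] long-axis deg -177.6
redspare 11 200.0909090909091 319.6363636363636 [0.4781 0.2311 0.018 ]
redkp 11 414.27272727272725 310.8181818181818 [ 0.4925 -0.1527  0.025 ]
```

View pics/c1.png

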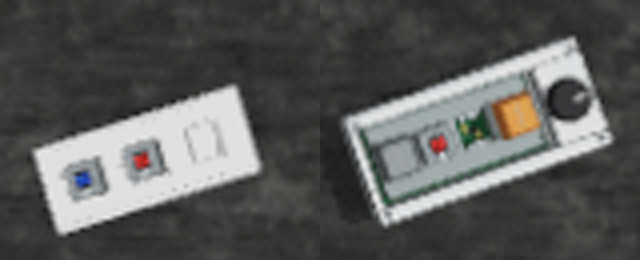

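The crop confirms it. The tray holds blue and red switches and one empty pocket, and the keypad's cutout (right half, about (472,128)) sits between the bare red switch and the orange cap. I'll turn first, then go above the tongs.

Request:
{"method": "carry_out", "body": {"targets": [[[0,0,0],[0,0,0.0588],1],[[0,0,0],[0,0,0.0588],1],[[0,0,0],[0,0,0.0588],1],[[0,0,0],[0,0,0.0588],1],[[0,0,0],[0,0,0.0588],1],[[0,0,0],[0,0,0.0588],1]]}}

```text
clock: 0.9
position: [0.2552, 0.5704, 0.2498]
tool_rot: [-3.141, 0.0, 1.606]
force: [0.9, -0.1, -0.3]
grip_width: 0.0854
```

```bash
cat >> h.py <<'E'
def go(x,y,z,yawdeg=None):
    """print tool-frame shift (units) to world target and tool-z turn (units) so tool y lies along yawdeg (mod 180)"""
    s=bot.observe(); T=T_tool(s); d=T[:3,:3].T@(np.array([x,y,z])-T[:3,3])/.25
    ya=np.degrees(np.arctan2(T[1,1],T[0,1])); t=0
    if yawdeg is not None: t=-(((yawdeg-ya+90)%180)-90)/180
    print('clk',round(s['clock'],2),'pos',s['position'].round(4),'rot',np.array(s['tool_rot']).round(4),'yYaw',ya.round(2),'F',s['force'].round(2),'w',round(s['grip_width'],4)); print('shift',d.round(4),'turn z',round(t,4),'|d| rows@45mm',round(np.linalg.norm(d)*.25/.045,1))
E
python3 -c "
from h import *
go(.50,.03,.22,2.4)"
```

```text
clk 0.9 pos [0.2552 0.5704 0.2498] rot [-3.1414e+00  4.0000e-04  1.6064e+00] yYaw 2.04 F [ 0.93 -0.14 -0.33] w 0.0854
shift [-2.195   0.9017  0.1197] turn z -0.002 |d| rows@45mm 13.2
```

Request:
{"method": "carry_out", "body": {"targets": [[[-0.174,0.101,0.015],[0,0,0],1],[[-0.174,0.101,0.015],[0,0,0],1],[[-0.174,0.101,0.015],[0,0,0],1],[[-0.174,0.101,0.015],[0,0,0],1],[[-0.174,0.101,0.015],[0,0,0],1],[[-0.174,0.101,0.015],[0,0,0],1],[[-0.174,0.101,0.015],[0,0,0],1],[[-0.174,0.101,0.015],[0,0,0],1]]}}

```text
clock: 1.9
position: [0.4722, 0.2298, 0.2199]
tool_rot: [-3.142, -0.0, 1.613]
force: [0.4, 0.3, 0.9]
grip_width: 0.0851
```

```bash
python3 -c "
from h import *
f=grab('wrist','w1.png'); print(np.array(f['mount']).round(3).tolist(),f['mtx'],f['k1'])
print(proj(f,[.478,.231,.018]))
go(.50,.03,.22,2.4)"
```

```text
[[-0.001, -0.946, -0.325, 0.084], [1.0, -0.001, 0.001, 0.0], [-0.001, -0.325, 0.946, -0.124], [0.0, 0.0, 0.0, 1.0]] [[347.73094182   0.         314.75615544]
 [  0.         347.73094182 239.20021289]
 [  0.           0.           1.        ]] -0.06425826189476987
(np.float64(320.3149416768647), np.float64(210.84435845004816))
clk 1.95 pos [0.4753 0.2235 0.2197] rot [3.1404e+00 2.6000e-03 1.6064e+00] yYaw 2.04 F [  2.3  -11.37  -2.05] w 0.0851
shift [-0.777   0.0713  0.0011] turn z -0.002 |d| rows@45mm 4.3
```

View pics/w1.png

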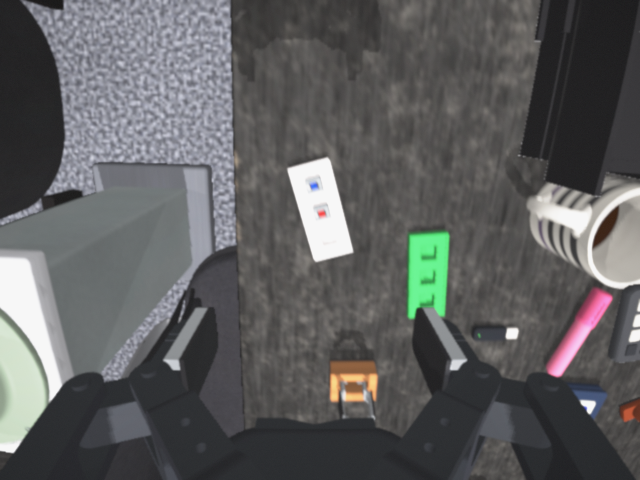

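The red stem is at (321,212), where the map predicts (320,211). The stand with the tongs is at (354,381). Next I'll go above the tongs.

Request:
{"method": "carry_out", "body": {"targets": [[[-0.16,0.036,0.03],[0,0,-0.002],1],[[-0.16,0.036,0.03],[0,0,0],1],[[-0.16,0.036,0.03],[0,0,0],1],[[-0.16,0.036,0.03],[0,0,0],1],[[-0.15,0.033,0.03],[0,0,0],1],[[0,0,0],[0,0,0],1],[[0,0,0],[0,0,0],1]]}}

```text
clock: 2.82
position: [0.5249, 0.0366, 0.1824]
tool_rot: [-3.141, -0.0, 1.619]
force: [-0.2, 0.6, 0.6]
grip_width: 0.0854
```

```bash
python3 -c "
from h import *
f=grab('wrist','w2.png')
go(.524,.0294,.14,2.4)
for P in ([.524,.0294,.026],[.524,.0294,.092]): print(proj(f,P))"
```

```text
clk 2.88 pos [0.5249 0.0371 0.1825] rot [-3.1415e+00 -4.0000e-04  1.6198e+00] yYaw 2.81 F [ 0.05 -0.15 -0.11] w 0.0852
shift [-0.0305 -0.0051  0.1702] turn z 0.0023 |d| rows@45mm 1.0
(np.float64(312.90386282066936), np.float64(233.53186653956615))
(np.float64(312.4929111205849), np.float64(264.03429362185716))
```

View pics/w2.png

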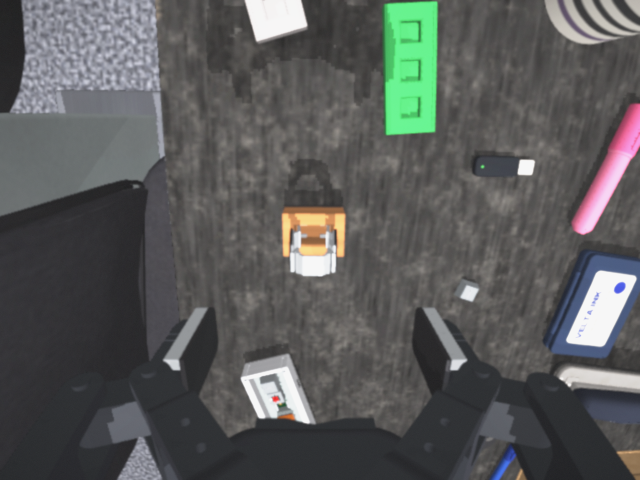

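The stand spans columns 282–345 (top back edge at row 208) and the bow is at (313,262), both within a pixel of the estimate. I'll descend straight over it.

```bash
python3 - <<'E'
from h import *
im=cv2.imread('pics/w2.png'); f=grab('wrist'); hsv=cv2.cvtColor(im,cv2.COLOR_BGR2HSV)
m=cv2.inRange(hsv,(5,100,140),(20,255,255)); m[:195]=0;m[265:]=0;m[:,:270]=0;m[:,360:]=0
ys,xs=np.nonzero(m); print(xs.min(),xs.max(),ys.min(),ys.max())
a=[];
for x in range(288,340,2):
    yy=ys[xs==x]; a.append(onplane(f,x,yy.min()-.5,.026))
a=np.array(a); p=np.polyfit(a[:,0],a[:,1],1); print('back edge',a[:,1].mean().round(4),'yaw',np.degrees(np.arctan(p[0])))
L=[];Rr=[]
for y in range(215,250,2):
    xx=xs[ys==y]; L.append(onplane(f,xx.min()-.5,y,.026)[:2]); Rr.append(onplane(f,xx.max()+.5,y,.026)[:2])
L=np.array(L);Rr=np.array(Rr); print('L',np.median(L,0).round(4),'R',np.median(Rr,0).round(4))
for E in(L,Rr): print('yaw side',np.degrees(np.arctan(np.polyfit(E[:,1],E[:,0],1)[0])))
go(.524,.0294,.056,2.4)
E
```

```text
282 345 208 256
back edge 0.0524 yaw 2.759665018933999
L [0.4974 0.0299] R [0.5509 0.0325]
yaw side -3.075916002447004
yaw side -3.2219823018319538
clk 2.92 pos [0.5249 0.0372 0.1826] rot [ 3.1416e+00 -4.0000e-04  1.6202e+00] yYaw 2.83 F [-0.9   1.25 -0.34] w 0.0856
shift [-0.0311 -0.0051  0.5064] turn z 0.0024 |d| rows@45mm 2.8
```

Request:
{"method": "carry_out", "body": {"targets": [[[-0.019,-0.003,0.1266],[0,0,0],0.8],[[0,0,0.1266],[0,0,0],0.7],[[0,0,0.1266],[0,0,0],0.7],[[0,0,0.1266],[0,0,0],0.6],[[0,0,0],[0,0,0],0.5],[[0,0,0],[0,0,0],0.42],[[0,0,0],[0,0,0],0.42],[[0,0,0],[0,0,0],0.42]], "force": 20}}

```text
clock: 3.92
position: [0.5249, 0.0314, 0.0567]
tool_rot: [3.14, -0.0, 1.619]
force: [-0.0, 0.3, -0.9]
grip_width: 0.0361
```

```bash
python3 - <<'E'
from h import *
go(.5243,.0325,.056)
E
```

```text
clk 3.92 pos [0.5249 0.0314 0.0567] rot [ 3.1403e+00 -2.0000e-04  1.6189e+00] yYaw 2.76 F [-0.04  0.27 -0.86] w 0.0361
shift [ 0.0047 -0.0023  0.003 ] turn z 0 |d| rows@45mm 0.0
```

Request:
{"method": "carry_out", "body": {"targets": [[[0,0,0],[0,0,0],0.405],[[0,0,0],[0,0,0],0.405],[[0,0,0],[0,0,0],0.405],[[0,0,-0.03],[0,0,0],0.405],[[0,0,-0.08],[0,0,0],0.405],[[0,0,-0.1],[0,0,0],0.405],[[0,0,-0.1],[0,0,0],0.405],[[0,0,-0.1],[0,0,0],0.405]]}}

```text
clock: 4.92
position: [0.5244, 0.0311, 0.1597]
tool_rot: [3.141, -0.0, 1.618]
force: [-0.1, 0.1, -0.9]
grip_width: 0.0345
```

```bash
python3 - <<'E'
from h import *
f=grab('wrist','w3.png'); go(.478,.19,.15,17.7)
s=bot.observe();p=s['position']
for dz in(-.052,.036): print(proj(f,[p[0],p[1],p[2]+dz]))
E
```

```text
clk 4.97 pos [0.5256 0.031  0.1624] rot [ 3.1381e+00 -6.0000e-04  1.6182e+00] yYaw 2.71 F [2.73 0.38 4.59] w 0.0345
shift [ 0.6441 -0.1603  0.0495] turn z -0.0833 |d| rows@45mm 3.7
(np.float64(316.3685772205176), np.float64(281.4259071210295))
(np.float64(317.97280879567484), np.float64(403.6145035665842))
```

View pics/w3.png

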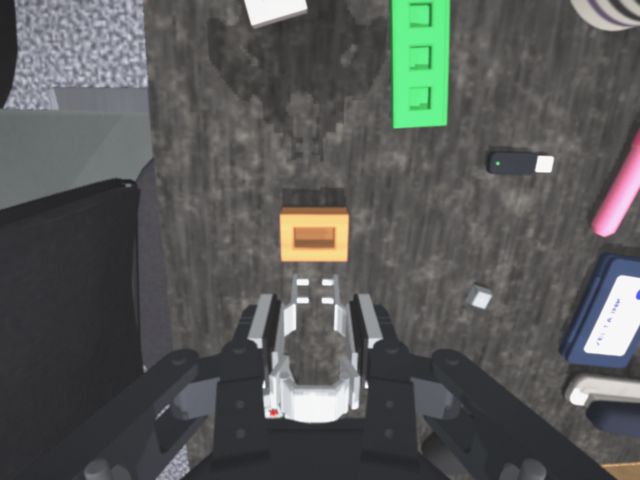

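The tongs are held upright with their jaws at about (315,288), and the stand is unobstructed at (281–348, 207–261) with its pocket at (314,237). I'll measure the stand centre for the return, plus the tips relative to the TCP.

```bash
python3 - <<'E'
from h import *
f=grab('wrist','w4.png'); im=f['pixels'][:,:,::-1]; hsv=cv2.cvtColor(im.copy(),cv2.COLOR_BGR2HSV)
m=cv2.inRange(hsv,(5,80,170),(22,255,255)); m[:195]=0;m[270:]=0;m[:,:265]=0;m[:,365:]=0
cs,_=cv2.findContours(m,cv2.RETR_CCOMP,2)
for c in cs:
    if cv2.contourArea(c)<100: continue
    r=cv2.minAreaRect(c); P=np.array([onplane(f,u,v,.026) for u,v in cv2.boxPoints(r)]); e=[P[1]-P[0],P[2]-P[1]]; l=max(e,key=np.linalg.norm)
    print(r,P.mean(0).round(4),[np.linalg.norm(x).round(4) for x in e],np.degrees(np.arctan2(l[1],l[0])).round(2))
V=hsv[:,:,2]; S=hsv[:,:,1]
w=((V>225)&(S<40)).astype(np.uint8)*255; w[:270]=0; w[310:]=0; w[:,:280]=0; w[:,350:]=0
for c in cv2.findContours(w,0,2)[0]:
    if cv2.contourArea(c)>8: print('white',cv2.boundingRect(c))
s=bot.observe();p=s['position']; T=T_tool(s)
for dy in(-.0055,.0055):
  for x in (-.007,.007): print('lug pred',np.round(proj(f,T@[ -dy,x,.0425,1])[:2] if 0 else proj(f,(T@[dy,x,.041,1])[:3]),1))
go(.478,.19,.15,17.7)
E
```

```text
((312.0, 235.5), (47.0, 68.0), 90.0) [0.5244 0.0283 0.026 ] [np.float64(0.0525), np.float64(0.0391)] 2.61
((311.9775390625, 241.35467529296875), (40.1702995300293, 9.707165718078613), 1.5074357986450195) [0.5246 0.0238 0.026 ] [np.float64(0.0082), np.float64(0.0317)] 1.0
white (287, 305, 8, 5)
white (322, 298, 11, 5)
white (297, 298, 11, 5)
white (323, 280, 8, 5)
white (297, 280, 11, 5)
lug pred [301.2 295.8]
lug pred [327.2 295.8]
lug pred [300.9 277.2]
lug pred [327.5 277.2]
clk 5.03 pos [0.5256 0.0312 0.161 ] rot [ 3.1379e+00 -6.0000e-04  1.6185e+00] yYaw 2.73 F [-0.46 -0.49 -0.17] w 0.0347
shift [ 0.6435 -0.16    0.0437] turn z -0.0831 |d| rows@45mm 3.7
```

Request:
{"method": "carry_out", "body": {"targets": [[[0,0,0],[0,0,-0.042],0.405],[[0,0,0],[0,0,-0.041],0.405],[[0.132,0.0123,0.04],[0,0,0],0.405],[[0.132,0.0123,0.04],[0,0,0],0.405],[[0.132,0.0123,0.04],[0,0,0],0.405],[[0.132,0.0123,0.04],[0,0,0],0.405],[[0.132,0.0123,0.04],[0,0,0],0.405],[[0,0,0],[0,0,0],0.405]]}}

```text
clock: 6.02
position: [0.4878, 0.1953, 0.1073]
tool_rot: [-3.14, -0.001, 1.883]
force: [-0.3, -1.0, -0.3]
grip_width: 0.035
```

Request:
{"method": "carry_out", "body": {"targets": [[[0,0,0],[0,0,0],0.405],[[0,0,0],[0,0,0],0.405]]}}

```text
clock: 6.28
position: [0.4894, 0.1921, 0.1086]
tool_rot: [3.141, 0.0, 1.878]
force: [-0.9, -1.1, -2.0]
grip_width: 0.0342
```

```bash
python3 - <<'E'
from h import *
f=grab('wrist','w5.png'); go(.478,.231,.10,17.7)
u,v=proj(f,[.478,.231,.018]); print(u,v)
im=cv2.imread('pics/w5.png'); x0=int(u-110);y0=max(0,int(v-70)); print(x0,y0)
cv2.imwrite('pics/w5c.png',cv2.resize(im[y0:y0+180,x0:x0+220],None,fx=3.5,fy=3.3))
E
```

```text
clk 6.33 pos [0.4893 0.1921 0.1086] rot [3.1413e+00 2.0000e-04 1.8781e+00] yYaw 17.61 F [-0.04  0.46 -0.99] w 0.0349
shift [0.1619 0.0037 0.0343] turn z -0.0005 |d| rows@45mm 0.9
315.59611418371213 193.18095944736433
205 123
```

View pics/w5c.png

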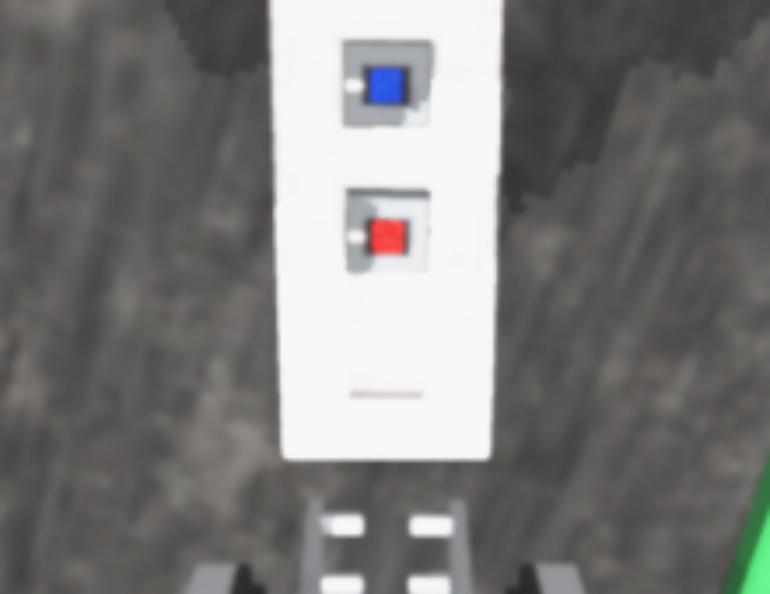

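The red switch is square to the tool, with its LED dot on the left as on its neighbours. The lugs sit symmetrically below it in the crop. I'll measure both stem and lugs.

```bash
python3 - <<'E'
from h import *
f=grab('wrist'); im=f['pixels'][:,:,::-1].copy(); hsv=cv2.cvtColor(im,cv2.COLOR_BGR2HSV)
s=bot.observe(); T=T_tool(s); Ti=np.linalg.inv(T)
r=(cv2.inRange(hsv,(0,120,80),(8,255,255))|cv2.inRange(hsv,(172,120,80),(180,255,255))); r[:,:300]=0;r[:,335:]=0;r[:170]=0;r[220:]=0
y,x=np.nonzero(r); print('red',len(x),x.mean(),y.mean(),np.ptp(x)+1,np.ptp(y)+1,)
P=onplane(f,x.mean(),y.mean(),.0203); print('stem world',P.round(4),'tool',(Ti@np.append(P,1))[:3].round(4))
w=((hsv[:,:,2]>225)&(hsv[:,:,1]<40)).astype(np.uint8)*255; w[:275]=0; w[325:]=0; w[:,:285]=0; w[:,345:]=0
zl=s['position'][2]-.0527+.0055
for c in cv2.findContours(w,0,2)[0]:
    if cv2.contourArea(c)>8:
        b=cv2.boundingRect(c); Q=onplane(f,b[0]+b[2]/2-.5,b[1]+b[3]/2-.5,zl+.003); print('lug',b,(Ti@np.append(Q,1))[:3].round(4))
go(.478,.231,.10,17.7)
E
```

```text
red 97 315.36082474226805 194.46391752577318 10 10
stem world [0.4779 0.2307 0.0203] tool [0.0401 0.0008 0.0883]
lug (335, 305, 10, 20) [-0.0182  0.014   0.0442]
lug (289, 305, 7, 20) [-0.0182 -0.0123  0.0442]
lug (322, 298, 11, 5) [-0.0091  0.007   0.0442]
lug (297, 298, 11, 5) [-0.0091 -0.0067  0.0442]
lug (323, 280, 11, 5) [0.0017 0.0074 0.0442]
lug (299, 280, 9, 5) [ 0.0018 -0.006   0.0442]
clk 6.38 pos [0.4893 0.1923 0.1086] rot [3.1413e+00 1.0000e-04 1.8782e+00] yYaw 17.61 F [ 0.51  0.56 -0.7 ] w 0.0349
shift [0.1612 0.0037 0.0344] turn z -0.0005 |d| rows@45mm 0.9
```

Request:
{"method": "carry_out", "body": {"targets": [[[0.058,0.001,0.01],[0,0,0],0.405],[[0.058,0,0.035],[0,0,0],0.405],[[0.058,0,0.035],[0,0,0],0.405],[[0,0,0],[0,0,0],0.405],[[0,0,0],[0,0,0],0.405]]}}

```text
clock: 7.0
position: [0.4761, 0.2343, 0.0883]
tool_rot: [-3.141, 0.0, 1.879]
force: [-0.2, 1.1, -0.3]
grip_width: 0.0349
```

```bash
python3 - <<'E'
from h import *
f=grab('wrist','w6.png'); go(.478,.231,.0642,17.7)
im=cv2.imread('pics/w6.png')
cv2.imwrite('pics/w6c.png',cv2.resize(im[225:345,235:395],None,fx=5,fy=5))
E
```

```text
clk 7.05 pos [0.4763 0.2341 0.0885] rot [3.1415e+00 3.0000e-04 1.8789e+00] yYaw 17.65 F [ 0.11 -0.63 -1.02] w 0.0351
shift [-0.0138  0.0027  0.0972] turn z -0.0003 |d| rows@45mm 0.5
```

View pics/w6c.png

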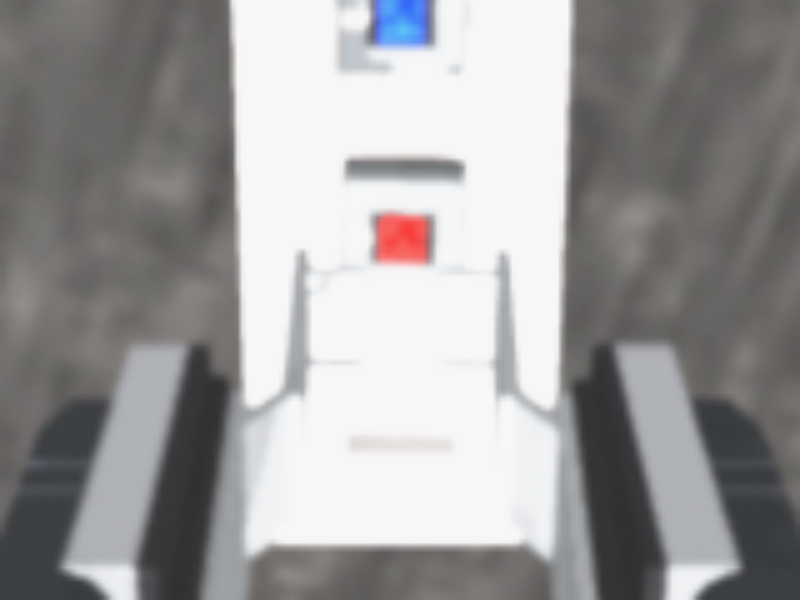

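```bash
python3 - <<'E'
from h import *
f=grab('wrist'); s=bot.observe(); Ti=np.linalg.inv(T_tool(s)); z=s['position'][2]
hsv=cv2.cvtColor(f['pixels'][:,:,::-1].copy(),cv2.COLOR_BGR2HSV)
r=cv2.inRange(hsv,(0,120,80),(8,255,255))|cv2.inRange(hsv,(172,120,80),(180,255,255)); r[:,:300]=0;r[:,335:]=0;r[:250]=0;r[300:]=0
y,x=np.nonzero(r); P=onplane(f,x.mean(),y.mean(),.0203); print('stem',x.mean(),y.mean(),P.round(4),(Ti@np.append(P,1))[:3].round(4))
for n,u,v,h in(('tip corner L',235+302/5-.4,225+252/5-.4,.0),('tip corner R',235+502/5-.4,225+252/5-.4,.0),('l1',315,225+270/5-.4,.0055),('l2',315,225+362/5-.4,.0055)):
  for hh in (h,h+.006):
    Q=onplane(f,u,v,z-.0527+hh); print(n,hh,(Ti@np.append(Q,1))[:3].round(4))
E
```

```text
stem 314.7590361445783 271.8433734939759 [0.4775 0.2313 0.0203] [-0.003   0.0003  0.0683]
tip corner L 0.0 [ 0.0022 -0.0108  0.0527]
tip corner L 0.006 [ 0.005  -0.0104  0.0467]
tip corner R 0.0 [0.0022 0.0115 0.0527]
tip corner R 0.006 [0.0049 0.0111 0.0467]
l1 0.0055 [0.0026 0.0004 0.0472]
l1 0.0115 [0.0054 0.0004 0.0412]
l2 0.0055 [-0.0086  0.0004  0.0472]
l2 0.0115 [-0.0054  0.0004  0.0412]
```

Request:
{"method": "carry_out", "body": {"targets": [[[0.0045,0,0.02],[0,0,0],0.405],[[0,0,0.03],[0,0,0],0.405],[[0,0,0.025],[0,0,0],0.405],[[0,0,0.015],[0,0,0],0.405],[[0,0,0],[0,0,0],0.405],[[0,0,0],[0,0,0],0.405]]}}

```text
clock: 7.85
position: [0.4758, 0.2356, 0.066]
tool_rot: [3.141, -0.0, 1.879]
force: [-0.5, -0.0, 0.0]
grip_width: 0.035
```

```bash
python3 - <<'E'
from h import *
f=grab('wrist','w7.png'); go(.478,.231,.0642,17.7)
im=cv2.imread('pics/w7.png')
c=im[225:345,235:395].astype(float); c=255*(c/255)**2.5
cv2.imwrite('pics/w7c.png',cv2.resize(c.astype(np.uint8),None,fx=5,fy=5))
E
```

```text
clk 7.9 pos [0.4758 0.2357 0.066 ] rot [ 3.1414e+00 -1.0000e-04  1.8795e+00] yYaw 17.69 F [ 0.66  0.31 -0.72] w 0.0349
shift [-0.0206  0.0028  0.0074] turn z -0.0001 |d| rows@45mm 0.1
```

View pics/w7c.png

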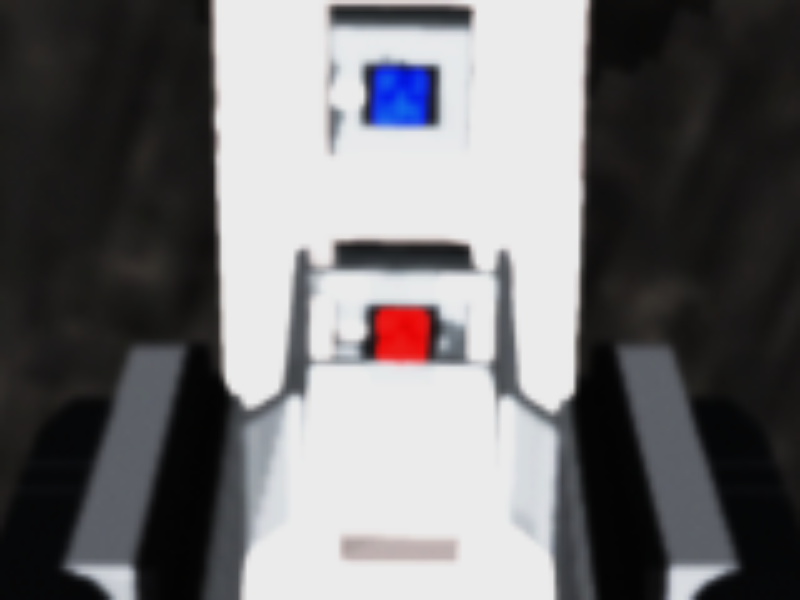

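The red stem (rows 305–360) lies between the two lug rows (about 297 and 362) and is centred between the jaws. I'll go down onto the housing gently.

Request:
{"method": "carry_out", "body": {"targets": [[[0,0,0.002],[0,0,0],0.405],[[0,0,0.002],[0,0,0],0.405],[[0,0,0.002],[0,0,0],0.405],[[0,0,0.001],[0,0,0],0.405],[[0,0,0],[0,0,0],0.405]]}}

```text
clock: 8.52
position: [0.4757, 0.2356, 0.0641]
tool_rot: [-3.142, 0.0, 1.879]
force: [-0.1, 0.1, -0.7]
grip_width: 0.0348
```

Request:
{"method": "carry_out", "body": {"targets": [[[0,0,0.002],[0,0,0],0.405],[[0,0,0],[0,0,0],0.405]]}}

```text
clock: 8.78
position: [0.4757, 0.2356, 0.0636]
tool_rot: [-3.142, 0.0, 1.879]
force: [-1.0, 0.3, -1.4]
grip_width: 0.0351
```

Request:
{"method": "carry_out", "body": {"targets": [[[0,0,0.002],[0,0,0],0.405],[[0,0,0],[0,0,0],0.405]]}}

```text
clock: 9.02
position: [0.4758, 0.2357, 0.0633]
tool_rot: [3.141, -0.0, 1.879]
force: [-0.6, -0.3, 4.7]
grip_width: 0.0346
```

The lugs touched at TCP z ≈ 0.0634, so the tips are about 52 mm below the TCP. Now I'll squeeze at 38 N.

Request:
{"method": "carry_out", "body": {"targets": [[[0,0,0],[0,0,0],0.38],[[0,0,0],[0,0,0],0.36],[[0,0,0],[0,0,0],0.33],[[0,0,0],[0,0,0],0.3],[[0,0,0],[0,0,0],0.3]], "force": 38}}

```text
clock: 9.65
position: [0.4759, 0.2357, 0.0634]
tool_rot: [3.141, -0.0, 1.879]
force: [-0.4, -0.1, 6.2]
grip_width: 0.0323
```

Request:
{"method": "carry_out", "body": {"targets": [[[0,0,-0.03],[0,0,0],0.3],[[0,0,-0.06],[0,0,0],0.3],[[0,0,-0.08],[0,0,0],0.3],[[0,0,-0.1],[0,0,0],0.3],[[0,0,0],[0,0,0],0.3]]}}

```text
clock: 10.28
position: [0.4765, 0.2361, 0.1329]
tool_rot: [3.138, -0.001, 1.879]
force: [0.2, 0.5, -1.2]
grip_width: 0.0323
```

Request:
{"method": "carry_out", "body": {"targets": [[[-0.08,-0.018,0],[0,0,-0.0067],0.3],[[-0.158,-0.037,0],[0,0,0],0.3],[[-0.158,-0.037,0],[0,0,0],0.3],[[-0.158,-0.037,0],[0,0,0],0.3],[[-0.158,-0.037,0],[0,0,0],0.3],[[-0.158,-0.037,0],[0,0,0],0.3],[[-0.158,-0.037,0],[0,0,0],0.3],[[-0.158,-0.037,0],[0,0,0],0.3]]}}

```text
clock: 11.28
position: [0.5056, -0.0686, 0.1305]
tool_rot: [-3.141, -0.0, 1.901]
force: [1.1, -0.3, 0.0]
grip_width: 0.0323
```

Request:
{"method": "carry_out", "body": {"targets": [[[-0.158,-0.037,0],[0,0,0],0.3],[[-0.158,-0.037,0],[0,0,0],0.3],[[-0.158,-0.037,0],[0,0,0],0.3],[[-0.08,-0.018,0],[0,0,0],0.3],[[0,0,0],[0,0,0],0.3],[[0,0,0],[0,0,0],0.3]]}}

```text
clock: 12.02
position: [0.5201, -0.2076, 0.1304]
tool_rot: [-3.141, -0.001, 1.902]
force: [0.7, 1.1, -0.4]
grip_width: 0.0325
```

```bash
python3 - <<'E'
from h import *
f=grab('wrist','w8.png'); go(.5116,-.209,.13,18.9)
im=cv2.imread('pics/w8.png'); u,v=proj(f,[.4986,-.171,.0145]); print(u,v)
x0,y0=int(u-90),max(0,int(v-80)); print(x0,y0)
c=im[y0:y0+180,x0:x0+180].astype(float); c=255*(c/255)**1.5
cv2.imwrite('pics/w8c.png',cv2.resize(c.astype(np.uint8),None,fx=3.3,fy=3.3))
E
```

```text
clk 12.07 pos [ 0.5202 -0.2074  0.1305] rot [-3.1415e+00 -7.0000e-04  1.9020e+00] yYaw 18.98 F [-0.52  0.72 -0.8 ] w 0.0323
shift [ 0.0052 -0.0345  0.0021] turn z 0.0004 |d| rows@45mm 0.2
302.0291182954368 184.59445766449346
212 104
```

View pics/w8c.png

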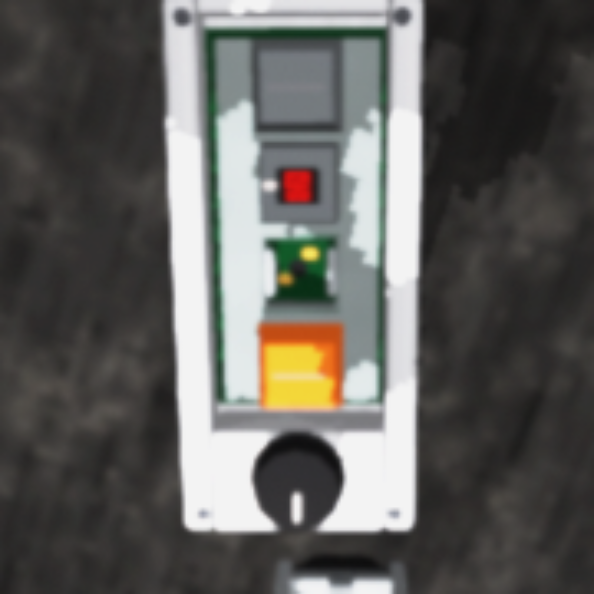

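The crop shows the bare neighbour's stem at (298,185) and the cutout with its green board at rows 238–303 and columns 265–336, with the keypad near vertical. I'll measure the cutout edges with grey profiles.

```bash
python3 - <<'E'
from h import *
f=grab('wrist'); s=bot.observe(); T=T_tool(s); Ti=np.linalg.inv(T)
im=f['pixels'][:,:,::-1].copy(); hsv=cv2.cvtColor(im,cv2.COLOR_BGR2HSV)
def tl(u,v,z): return (Ti@np.append(onplane(f,u,v,z),1))[:3]
r=cv2.inRange(hsv,(0,120,60),(6,255,255))|cv2.inRange(hsv,(172,120,60),(180,255,255)); r[:145]=0;r[175:]=0;r[:,:290]=0;r[:,:320][:,:0]=0;r[:,318:]=0
y,x=np.nonzero(r); print('stem px',x.mean(),y.mean(),'tool',tl(x.mean(),y.mean(),.0255).round(4), 'bbox',x.min(),x.max(),y.min(),y.max())
o=cv2.inRange(hsv,(5,120,100),(30,255,255)); o[:195]=0;o[235:]=0;o[:,:280]=0;o[:,325:]=0
y,x=np.nonzero(o);print('cap bbox',x.min(),x.max(),y.min(),y.max())
for a in((x.min()-.5,y.min()-.5),(x.max()+.5,y.max()+.5)): print('cap corner',tl(*a,.027).round(4))
print('rows (mean over cols 297-308) sat,val');
for v in range(162,206): print(v,hsv[v,297:309,1].mean().round(),hsv[v,297:309,2].mean().round(),end=' | ')
print('\ncols rows 180-190')
for u in range(286,320): print(u,hsv[180:190,u,1].mean().round(),hsv[180:190,u,2].mean().round(),end=' | ')
# case side edges at z=.023
g=((hsv[:,:,2]>120)&(hsv[:,:,1]<60))
L=[];Rr=[]
for v in range(150,250,4):
    xs=np.nonzero(g[v,240:365])[0]+240; L.append(tl(xs.min()-.5,v,.023)); Rr.append(tl(xs.max()+.5,v,.023))
L=np.array(L);Rr=np.array(Rr)
for n,E in(('L',L),('R',Rr)):
    p=np.polyfit(E[:,0],E[:,1],1); print('\n',n,'slope deg',np.degrees(np.arctan(p[0])).round(2),'y at x=.04',np.polyval(p,.04).round(4))
for v in range(166,206,4): print(v,tl(302,v,.0145)[0].round(4),tl(302,v,.0075)[0].round(4))
go(.5116,-.209,.13,18.9)
E
```

```text
stem px 301.60227272727275 160.01136363636363 tool [ 0.0596 -0.0081  0.1051] bbox 297 306 156 164
cap bbox 291 314 202 226
cap corner [ 0.0325 -0.0158  0.1036]
cap corner [0.015  0.0002 0.1036]
rows (mean over cols 297-308) sat,val
162 164.0 188.0 | 163 164.0 186.0 | 164 151.0 177.0 | 165 68.0 134.0 | 166 11.0 146.0 | 167 14.0 158.0 | 168 14.0 158.0 | 169 14.0 157.0 | 170 14.0 151.0 | 171 14.0 145.0 | 172 13.0 168.0 | 173 12.0 193.0 | 174 11.0 205.0 | 175 15.0 206.0 | 176 41.0 180.0 | 177 98.0 141.0 | 178 134.0 135.0 | 179 141.0 162.0 | 180 138.0 178.0 | 181 136.0 176.0 | 182 127.0 154.0 | 183 100.0 120.0 | 184 98.0 106.0 | 185 89.0 104.0 | 186 95.0 105.0 | 187 123.0 114.0 | 188 144.0 122.0 | 189 150.0 116.0 | 190 144.0 93.0 | 191 152.0 84.0 | 192 166.0 83.0 | 193 154.0 83.0 | 194 103.0 89.0 | 195 43.0 104.0 | 196 16.0 127.0 | 197 13.0 152.0 | 198 15.0 166.0 | 199 14.0 173.0 | 200 4.0 171.0 | 201 45.0 180.0 | 202 132.0 200.0 | 203 187.0 210.0 | 204 197.0 212.0 | 205 198.0 212.0 | 
cols rows 180-190
286 4.0 241.0 | 287 5.0 241.0 | 288 5.0 241.0 | 289 5.0 241.0 | 290 5.0 239.0 | 291 6.
[... 233 characters left out ...]
05 135.0 145.0 | 306 145.0 149.0 | 307 148.0 148.0 | 308 144.0 132.0 | 309 122.0 123.0 | 310 64.0 139.0 | 311 18.0 172.0 | 312 11.0 190.0 | 313 11.0 179.0 | 314 12.0 171.0 | 315 13.0 172.0 | 316 12.0 173.0 | 317 13.0 173.0 | 318 13.0 173.0 | 319 13.0 174.0 | 
 L slope deg 3.16 y at x=.04 -0.0353

 R slope deg -0.6 y at x=.04 0.0166
166 0.0544 0.0535
170 0.0517 0.0507
174 0.0489 0.0479
178 0.0462 0.0451
182 0.0434 0.0422
186 0.0406 0.0394
190 0.0378 0.0365
194 0.035 0.0336
198 0.0322 0.0306
202 0.0293 0.0277
clk 12.12 pos [ 0.5202 -0.2076  0.1306] rot [ 3.1416e+00 -6.0000e-04  1.9020e+00] yYaw 18.98 F [-0.25  0.19 -0.37] w 0.0323
shift [ 0.0057 -0.0344  0.0025] turn z 0.0004 |d| rows@45mm 0.2
```

```bash
python3 - <<'E'
from h import *
f=grab('wrist','w9.png'); s=bot.observe(); T=T_tool(s); Ti=np.linalg.inv(T)
im=f['pixels'][:,:,::-1].copy(); hsv=cv2.cvtColor(im,cv2.COLOR_BGR2HSV)
z=s['position'][2]
r=cv2.inRange(hsv,(0,120,60),(6,255,255))|cv2.inRange(hsv,(172,120,60),(180,255,255)); r[:260]=0;r[340:]=0;r[:,:290]=0;r[:,345:]=0
y,x=np.nonzero(r); print(len(x), x.min(),x.max(),y.min(),y.max())
Q=lambda u,v,d:(Ti@np.append(onplane(f,u,v,z-d),1))[:3].round(4)
print('stem',Q(x.mean(),y.mean(),.043),Q(x.mean(),y.min()-.5,.043),Q(x.mean(),y.max()+.5,.043))
print('cut', (Ti@np.append(onplane(f,302.5,186,.0145),1))[:3].round(4))
c=im[255:345,255:375]; cv2.imwrite('pics/w9c.png',cv2.resize(c,None,fx=6,fy=6))
E
```

```text
101 310 320 289 298
stem [-0.004   0.0004  0.043 ] [-0.0012  0.0004  0.043 ] [-0.0072  0.0003  0.043 ]
cut [ 0.0406 -0.0081  0.1162]
```

View pics/w9c.png

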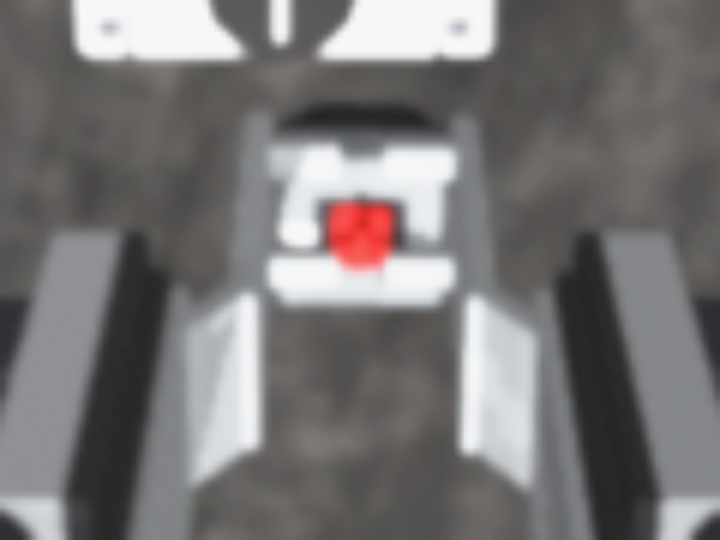

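The switch is held upright and square, with its stem between the lugs and its centre at tool (-4.2, 0.4) mm. I'll move over the cutout and lower to about 8 mm above the plate.

Request:
{"method": "carry_out", "body": {"targets": [[[0.06,-0.011,0],[0,0,0],0.3],[[0.06,-0.011,0],[0,0,0],0.3],[[0.0585,-0.012,0],[0,0,0],0.3],[[0,0,0.06],[0,0,0],0.3],[[0,0,0.07],[0,0,0],0.3],[[0,0,0.056],[0,0,0],0.3],[[0,0,0],[0,0,0],0.3],[[0,0,0],[0,0,0],0.3]]}}

```text
clock: 13.18
position: [0.4977, -0.1696, 0.0843]
tool_rot: [3.142, 0.0, 1.9]
force: [-0.0, 0.1, -1.8]
grip_width: 0.0324
```

```bash
python3 - <<'E'
from h import *
f=grab('wrist','w10.png'); s=bot.observe(); T=T_tool(s); Ti=np.linalg.inv(T)
im=f['pixels'][:,:,::-1].copy(); hsv=cv2.cvtColor(im,cv2.COLOR_BGR2HSV); z=s['position'][2]
r=cv2.inRange(hsv,(0,120,60),(6,255,255))|cv2.inRange(hsv,(172,120,60),(180,255,255))
n,lab,st,ce=cv2.connectedComponentsWithStats(r)
for i in range(1,n):
    if st[i,4]>40 and 200<ce[i][1]<330 and 270<ce[i][0]<360:
        print(st[i],ce[i]); 
        for Z in(.0255,z-.043): print('  z',round(Z,4),(Ti@np.append(onplane(f,*ce[i],Z),1))[:3].round(4))
go(.51,-.17,.0754,18.9)
c=im[215:335,245:385]; cv2.imwrite('pics/w10c.png',cv2.resize(c,None,fx=5,fy=5))
E
```

```text
[310 241  11  11 110] [314.92727273 245.59090909]
  z 0.0255 [0.0174 0.0003 0.059 ]
  z 0.0415 [0.0232 0.0003 0.043 ]
[310 289  11  10  91] [314.69230769 293.04395604]
  z 0.0255 [-0.0123  0.0002  0.059 ]
  z 0.0415 [-0.0039  0.0001  0.043 ]
clk 13.22 pos [ 0.4978 -0.1696  0.0845] rot [3.1411e+00 4.0000e-04 1.9003e+00] yYaw 18.88 F [ 0.54 -0.08 -0.63] w 0.0327
shift [-0.0172  0.0455  0.0365] turn z -0.0001 |d| rows@45mm 0.3
```

View pics/w10c.png

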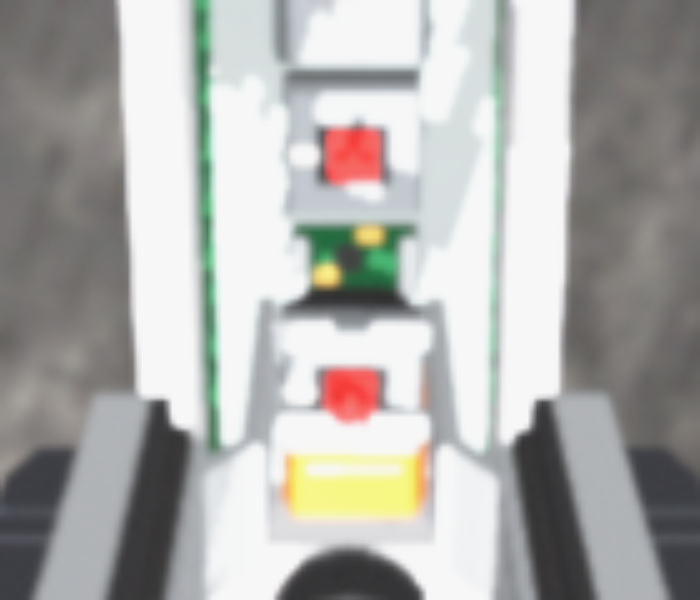

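The held stem is at (314.7,293) and the neighbour's at (314.9,245.6), which puts them about 21.5 mm apart where about 19 mm is wanted. The x alignment is good, so I'll shift +2.6 mm and lower.

Request:
{"method": "carry_out", "body": {"targets": [[[0.0104,0.0006,0],[0,0,0],0.3],[[0,0,0.01],[0,0,0],0.3],[[0,0,0.01],[0,0,0],0.3],[[0,0,0.007],[0,0,0],0.3],[[0,0,0],[0,0,0],0.3],[[0,0,0],[0,0,0],0.3]]}}

```text
clock: 13.98
position: [0.4969, -0.1669, 0.0774]
tool_rot: [-3.142, 0.0, 1.9]
force: [0.8, 0.6, -0.4]
grip_width: 0.0323
```

```bash
python3 - <<'E'
from h import *
f=grab('wrist','w11.png'); s=bot.observe(); T=T_tool(s); Ti=np.linalg.inv(T)
im=f['pixels'][:,:,::-1].copy(); hsv=cv2.cvtColor(im,cv2.COLOR_BGR2HSV); z=s['position'][2]
r=cv2.inRange(hsv,(0,120,60),(6,255,255))|cv2.inRange(hsv,(172,120,60),(180,255,255))
n,lab,st,ce=cv2.connectedComponentsWithStats(r)
for i in range(1,n):
    if st[i,4]>40 and 200<ce[i][1]<330 and 270<ce[i][0]<360:
        print(st[i],ce[i]); 
        for Z in(.0255,z-.043): print('  z',round(Z,4),(Ti@np.append(onplane(f,*ce[i],Z),1))[:3].round(4))
go(.4971,-.1671,.0754,18.9)
E
```

```text
[310 250  11  10 108] [315.         254.58333333]
  z 0.0255 [0.0146 0.0004 0.052 ]
  z 0.0345 [0.0181 0.0004 0.043 ]
[310 289  11  10  92] [314.7173913  292.94565217]
  z 0.0255 [-0.0087  0.0002  0.052 ]
  z 0.0345 [-0.004   0.0002  0.043 ]
clk 14.03 pos [ 0.4969 -0.1669  0.0775] rot [3.1415e+00 1.0000e-04 1.9004e+00] yYaw 18.89 F [ 0.24  0.12 -0.87] w 0.0324
shift [-0.001   0.0003  0.0082] turn z -0.0001 |d| rows@45mm 0.0
```

Request:
{"method": "carry_out", "body": {"targets": [[[-0.001,0.0004,0.004],[0,0,0],0.3],[[0,0,0.003],[0,0,0],0.3],[[0,0,0.002],[0,0,0],0.3],[[0,0,0.002],[0,0,0],0.3],[[0,0,0],[0,0,0],0.3]]}}

```text
clock: 14.65
position: [0.4971, -0.1671, 0.0746]
tool_rot: [-3.142, -0.0, 1.9]
force: [-0.1, 0.4, -1.0]
grip_width: 0.0324
```

Request:
{"method": "carry_out", "body": {"targets": [[[0,0,0.002],[0,0,0],0.3],[[0,0,0.002],[0,0,0],0.3],[[0,0,0],[0,0,0],0.3]]}}

```text
clock: 15.02
position: [0.497, -0.167, 0.0736]
tool_rot: [-3.142, -0.0, 1.901]
force: [-0.2, -0.4, -0.9]
grip_width: 0.0322
```

Request:
{"method": "carry_out", "body": {"targets": [[[0,0,0.002],[0,0,0],0.3],[[0,0,0],[0,0,0],0.3]]}}

```text
clock: 15.28
position: [0.497, -0.167, 0.0731]
tool_rot: [-3.141, -0.0, 1.901]
force: [-0.2, 1.3, -1.5]
grip_width: 0.0323
```

Request:
{"method": "carry_out", "body": {"targets": [[[0,0,0.002],[0,0,0],0.3],[[0,0,0],[0,0,0],0.3]]}}

```text
clock: 15.52
position: [0.4971, -0.167, 0.0726]
tool_rot: [3.142, -0.0, 1.901]
force: [0.2, 0.9, -0.6]
grip_width: 0.0323
```

Request:
{"method": "carry_out", "body": {"targets": [[[0,0,0.002],[0,0,0],0.3],[[0,0,0],[0,0,0],0.3]]}}

```text
clock: 15.78
position: [0.4971, -0.167, 0.0722]
tool_rot: [3.141, 0.0, 1.901]
force: [-0.6, 2.0, 2.0]
grip_width: 0.0319
```

Request:
{"method": "carry_out", "body": {"targets": [[[0,0,0.002],[0,0,0],0.3],[[0,0,0],[0,0,0],0.3]]}}

```text
clock: 16.02
position: [0.4971, -0.1671, 0.0717]
tool_rot: [3.141, 0.0, 1.9]
force: [-1.1, 2.1, 4.6]
grip_width: 0.0324
```

Request:
{"method": "carry_out", "body": {"targets": [[[0,0,0.001],[0,0,0],0.3],[[0,0,0],[0,0,0],0.3]]}}

```text
clock: 16.27
position: [0.4971, -0.1671, 0.0715]
tool_rot: [3.141, 0.0, 1.9]
force: [-0.7, 2.2, 5.1]
grip_width: 0.0322
```

Request:
{"method": "carry_out", "body": {"targets": [[[0.0008,0,0.001],[0,0,0],0.3],[[0,0,0.001],[0,0,0],0.3],[[0,0,0],[0,0,0],0.3]]}}

```text
clock: 16.65
position: [0.4972, -0.1669, 0.071]
tool_rot: [3.141, 0.0, 1.9]
force: [0.1, 0.9, 3.7]
grip_width: 0.0322
```

Request:
{"method": "carry_out", "body": {"targets": [[[0,0,0.002],[0,0,0],0.3],[[0,0,0],[0,0,0],0.3]]}}

```text
clock: 16.9
position: [0.4973, -0.167, 0.0708]
tool_rot: [3.141, 0.0, 1.9]
force: [-1.4, 2.1, 11.5]
grip_width: 0.0315
```

Request:
{"method": "carry_out", "body": {"targets": [[[0,0,0.002],[0,0,0],0.3],[[0,0,0],[0,0,0],0.3]]}}

```text
clock: 17.15
position: [0.4971, -0.167, 0.07]
tool_rot: [3.141, 0.0, 1.9]
force: [1.1, 0.6, 3.0]
grip_width: 0.032
```

Request:
{"method": "carry_out", "body": {"targets": [[[0,0,0.001],[0,0,0],0.3],[[0,0,0],[0,0,0],0.3]]}}

```text
clock: 17.4
position: [0.4969, -0.167, 0.0695]
tool_rot: [-3.141, 0.0, 1.9]
force: [0.8, 0.5, 0.0]
grip_width: 0.0323
```

Request:
{"method": "carry_out", "body": {"targets": [[[0,0,0.001],[0,0,0],0.3],[[0,0,0],[0,0,0],0.3]]}}

```text
clock: 17.65
position: [0.4969, -0.1669, 0.0693]
tool_rot: [-3.141, -0.0, 1.9]
force: [0.3, -0.9, -1.3]
grip_width: 0.0323
```

Request:
{"method": "carry_out", "body": {"targets": [[[0,0,0.001],[0,0,0],0.3],[[0,0,0],[0,0,0],0.3]]}}

```text
clock: 17.9
position: [0.4969, -0.1669, 0.069]
tool_rot: [-3.141, -0.0, 1.9]
force: [0.2, -0.8, -3.4]
grip_width: 0.0323
```

The push rose to 11.5 N and then dropped to a slight pull, so the clips have snapped. I'll follow it down to the home stop.

Request:
{"method": "carry_out", "body": {"targets": [[[0,0,0.001],[0,0,0],0.3],[[0,0,0],[0,0,0],0.3]]}}

```text
clock: 18.15
position: [0.4969, -0.1669, 0.0688]
tool_rot: [-3.141, -0.0, 1.9]
force: [-0.1, -0.6, -3.0]
grip_width: 0.0324
```

Request:
{"method": "carry_out", "body": {"targets": [[[0,0,0.001],[0,0,0],0.3],[[0,0,0],[0,0,0],0.3]]}}

```text
clock: 18.4
position: [0.497, -0.1669, 0.0686]
tool_rot: [-3.141, -0.0, 1.901]
force: [0.7, -0.4, -3.7]
grip_width: 0.0325
```

Request:
{"method": "carry_out", "body": {"targets": [[[0,0,0.001],[0,0,0],0.3],[[0,0,0],[0,0,0],0.3]]}}

```text
clock: 18.65
position: [0.497, -0.1669, 0.0685]
tool_rot: [-3.142, -0.0, 1.9]
force: [0.1, 0.5, 0.3]
grip_width: 0.0325
```

Request:
{"method": "carry_out", "body": {"targets": [[[0,0,0.001],[0,0,0],0.3],[[0,0,0],[0,0,0],0.3]]}}

```text
clock: 18.9
position: [0.4971, -0.1669, 0.0684]
tool_rot: [3.141, 0.0, 1.9]
force: [-2.2, 0.7, 5.7]
grip_width: 0.0319
```

Request:
{"method": "carry_out", "body": {"targets": [[[0,0,0.001],[0,0,0],0.3],[[0,0,0],[0,0,0],0.3]]}}

```text
clock: 19.15
position: [0.4971, -0.1669, 0.0683]
tool_rot: [3.141, 0.0, 1.9]
force: [-2.9, 0.9, 9.6]
grip_width: 0.0326
```

Home stop at 0.0684 m as computed, with a push of about 10 N. Next I'll ease off, relax the tongs but keep hold of them, and lift.

Request:
{"method": "carry_out", "body": {"targets": [[[0,0,-0.002],[0,0,0],0.3],[[0,0,0],[0,0,0],0.36],[[0,0,0],[0,0,0],0.39],[[0,0,0],[0,0,0],0.405],[[0,0,0],[0,0,0],0.408],[[0,0,0],[0,0,0],0.408]]}}

```text
clock: 19.9
position: [0.4971, -0.1669, 0.0684]
tool_rot: [3.142, 0.0, 1.9]
force: [-0.2, 0.4, 0.3]
grip_width: 0.0344
```

Request:
{"method": "carry_out", "body": {"targets": [[[0,0,-0.006],[0,0,0],0.408],[[0,0,-0.012],[0,0,0],0.408],[[0,0,0],[0,0,0],0.408]]}}

```text
clock: 20.27
position: [0.4971, -0.1669, 0.0731]
tool_rot: [3.141, 0.0, 1.9]
force: [0.3, 1.1, -0.1]
grip_width: 0.0351
```

Request:
{"method": "carry_out", "body": {"targets": [[[0,0,-0.04],[0,0,0],0.408],[[0,0,-0.08],[0,0,0],0.408],[[0,0,-0.11],[0,0,0],0.408],[[-0.06,0,0],[0,0,0],0.408],[[-0.06,0,0],[0,0,0],0.408],[[-0.06,0,0],[0,0,0],0.408],[[0,0,0],[0,0,0],0.408],[[0,0,0],[0,0,0],0.408]]}}

```text
clock: 21.28
position: [0.5113, -0.2092, 0.1299]
tool_rot: [-3.141, -0.001, 1.9]
force: [0.5, -0.3, -1.0]
grip_width: 0.0352
```

```bash
python3 - <<'E'
from h import *
f=grab('wrist','w12.png'); s=bot.observe(); T=T_tool(s); Ti=np.linalg.inv(T)
im=f['pixels'][:,:,::-1].copy(); hsv=cv2.cvtColor(im,cv2.COLOR_BGR2HSV); z=s['position'][2]
r=cv2.inRange(hsv,(0,120,60),(6,255,255))|cv2.inRange(hsv,(172,120,60),(180,255,255))
n,lab,st,ce=cv2.connectedComponentsWithStats(r)
for i in range(1,n):
    if st[i,4]>40 and 130<ce[i][1]<330: print(st[i],ce[i],(Ti@np.append(onplane(f,*ce[i],.0255),1))[:3].round(4))
w=((hsv[:,:,2]>225)&(hsv[:,:,1]<40)).astype(np.uint8)*255; w[:275]=0; w[325:]=0; w[:,:285]=0; w[:,345:]=0
for c in cv2.findContours(w,0,2)[0]:
    if cv2.contourArea(c)>8:
        b=cv2.boundingRect(c); print('lug',b)
c=im[110:310,225:405].astype(float); c=255*(c/255)**1.6; cv2.imwrite('pics/w12c.png',cv2.resize(c.astype(np.uint8),None,fx=3,fy=3))
go(.5244+.0013,.0285+.0,.16,2.7)
E
```

```text
[311 157  10  11  90] [315.36666667 162.05555556] [0.058  0.0007 0.1046]
[311 187   9   9  78] [315.05128205 190.94871795] [0.0391 0.0005 0.1046]
lug (335, 305, 4, 20)
lug (292, 305, 3, 20)
lug (323, 298, 10, 5)
lug (297, 298, 11, 5)
lug (323, 280, 11, 5)
lug (300, 280, 8, 5)
clk 21.32 pos [ 0.5113 -0.209   0.1301] rot [-3.1411e+00 -6.0000e-04  1.9008e+00] yYaw 18.91 F [-0.44 -0.64 -0.79] w 0.0349
shift [ 0.8802  0.3622 -0.1193] turn z 0.09 |d| rows@45mm 5.3
```

View pics/w12c.png

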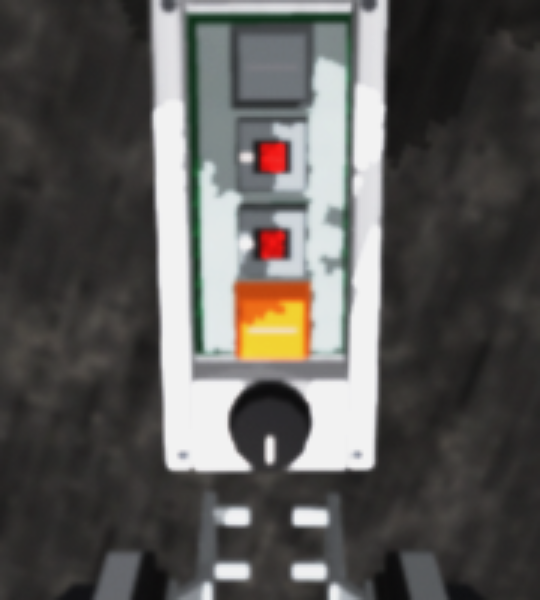

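The new switch sits at (272,243) beside its neighbour at (272,156). They are 18.9 mm apart at an assumed equal height, same orientation, so it is flush. The tongs are unchanged in the hand. I'll take them back to the stand.

Request:
{"method": "carry_out", "body": {"targets": [[[0,0,-0.08],[0,0,0.045],0.408],[[0,0,0],[0,0,0.0448],0.408],[[0.16,0.0168,0],[0,0,0],0.408],[[0.16,0.0168,0],[0,0,0],0.408],[[0.16,0.0168,0],[0,0,0],0.408],[[0.16,0.0168,0],[0,0,0],0.408],[[0.16,0.0168,0],[0,0,0],0.408],[[0.158,0.0166,0],[0,0,0],0.408]]}}

```text
clock: 22.32
position: [0.525, 0.0328, 0.1504]
tool_rot: [-3.141, -0.0, 1.619]
force: [1.2, -0.1, -1.2]
grip_width: 0.0347
```

Request:
{"method": "carry_out", "body": {"targets": [[[0,0,0],[0,0,0],0.408],[[0,0,0],[0,0,0],0.408],[[0,0,0],[0,0,0],0.408]]}}

```text
clock: 22.7
position: [0.5252, 0.03, 0.1505]
tool_rot: [-3.142, 0.0, 1.617]
force: [0.9, 0.2, -0.7]
grip_width: 0.035
```

```bash
python3 - <<'E'
from h import *
go(.5249,.0313,.085,2.76)
E
```

```text
clk 22.7 pos [0.5252 0.03   0.1505] rot [-3.1416e+00  3.0000e-04  1.6171e+00] yYaw 2.65 F [ 0.91  0.19 -0.74] w 0.035
shift [ 0.0052 -0.001   0.2618] turn z -0.0006 |d| rows@45mm 1.5
```

Request:
{"method": "carry_out", "body": {"targets": [[[0.0052,-0.001,0.06],[0,0,-0.0006],0.408],[[0,0,0.1],[0,0,0],0.408],[[0,0,0.08],[0,0,0],0.408],[[0,0,0.022],[0,0,0],0.408],[[0,0,0],[0,0,0],0.408],[[0,0,0.016],[0,0,0],0.408],[[0,0,0.016],[0,0,0],0.408],[[0,0,0],[0,0,0],0.408]]}}

```text
clock: 23.7
position: [0.5249, 0.0323, 0.0768]
tool_rot: [-3.141, 0.0, 1.62]
force: [-0.1, 0.4, -0.0]
grip_width: 0.0348
```

Request:
{"method": "carry_out", "body": {"targets": [[[-0.003,0,0.01],[0,0,0],0.408],[[0,0,0.012],[0,0,0],0.408],[[0,0,0.012],[0,0,0],0.408],[[0,0,0],[0,0,0],0.408]]}}

```text
clock: 24.2
position: [0.5249, 0.0315, 0.0681]
tool_rot: [-3.141, 0.0, 1.62]
force: [0.7, 0.0, -0.6]
grip_width: 0.035
```

Request:
{"method": "carry_out", "body": {"targets": [[[0,0,0.015],[0,0,0],0.408],[[0,0,0.015],[0,0,0],0.408],[[0,0,0.01],[0,0,0],0.408],[[0,0,0],[0,0,0],0.408]]}}

```text
clock: 24.7
position: [0.5249, 0.0314, 0.0582]
tool_rot: [-3.141, 0.0, 1.62]
force: [0.7, -0.2, 0.4]
grip_width: 0.0347
```

Request:
{"method": "carry_out", "body": {"targets": [[[0,0,0.004],[0,0,0],0.408],[[0,0,0.003],[0,0,0],0.408],[[0,0,0],[0,0,0],0.408]]}}

```text
clock: 25.08
position: [0.5251, 0.0315, 0.0567]
tool_rot: [3.142, 0.0, 1.62]
force: [0.9, -1.2, -1.3]
grip_width: 0.0353
```

Request:
{"method": "carry_out", "body": {"targets": [[[0,0,0.001],[0,0,0],0.408],[[0,0,0],[0,0,0],0.408]]}}

```text
clock: 25.32
position: [0.525, 0.0315, 0.0564]
tool_rot: [3.142, 0.0, 1.62]
force: [0.3, 0.0, -0.1]
grip_width: 0.0348
```

Request:
{"method": "carry_out", "body": {"targets": [[[0,0,0.001],[0,0,0],0.408],[[0,0,0],[0,0,0],0.42],[[0,0,0],[0,0,0],0.44],[[0,0,0],[0,0,0],0.5],[[0,0,0],[0,0,0],0.65],[[0,0,0],[0,0,0],0.75],[[0,0,0],[0,0,0],0.75]]}}

```text
clock: 26.2
position: [0.5251, 0.0315, 0.0562]
tool_rot: [3.142, 0.0, 1.62]
force: [-0.1, -0.4, -0.4]
grip_width: 0.0639
```

Request:
{"method": "carry_out", "body": {"targets": [[[0,0,-0.06],[0,0,0],0.75],[[0,0,-0.12],[0,0,0],0.75],[[0,0,-0.15],[0,0,0],0.75],[[0,0,-0.15],[0,0,0],0.75],[[0,0,0],[0,0,0],0.75],[[0,0,0],[0,0,0],0.75]]}}

```text
clock: 26.95
position: [0.5249, 0.0316, 0.1764]
tool_rot: [3.141, -0.0, 1.62]
force: [1.6, -0.5, -1.0]
grip_width: 0.0638
```

```bash
python3 - <<'E'
from h import *
f=grab('wrist','w13.png'); go(.5249,.0313,.18,2.76)
a=f['pixels'][:,:,::-1][190:320,240:400]; b=cv2.imread('pics/scene1.png')[240:380,260:440]; g=grab('scene','scene2.png')['pixels'][:,:,::-1][240:380,260:440]
cv2.imwrite('pics/fin.png',np.hstack([cv2.resize(x,(360,330)) for x in (a,g)]))
E
```

```text
clk 27.0 pos [0.5247 0.0315 0.1759] rot [-3.1409  0.      1.6204] yYaw 2.84 F [ 0.43  0.14 -0.52] w 0.064
shift [-0.001   0.0009 -0.0165] turn z 0.0005 |d| rows@45mm 0.1
```

View pics/fin.png

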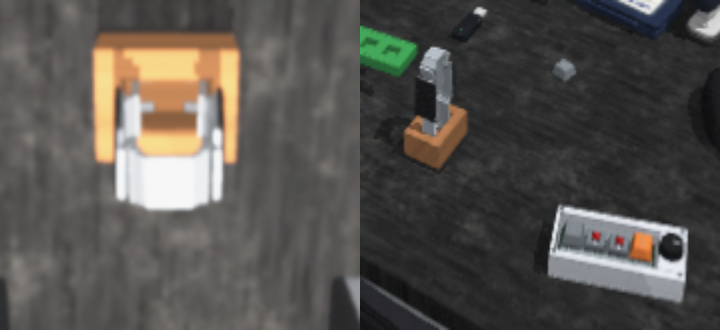

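The tongs stand upright in the pocket (left half, bow at (170,175)). Both red-stem switches sit level in the pad (right half, (597,236) and (620,241)). I'm handing in.

```bash
python3 -c "
from h import *
print(job.job_done())"
```

```text
the job is handed in; nothing more can be done
None
```

The red-stem switch is seated in the empty cutout, and the tongs are back upright in their stand. The job was handed in at about 27 s.

- **Picking up the switch:** I took the tongs from the stand, brought the lugs down on the switch's housing and squeezed at 38 N to lift it.
- **Pressing it in:** The clips resisted with up to about 11.5 N, then snapped over and pulled at about 3 N. I pressed on to the home stop at about 9.6 N. It stopped at the predicted height, TCP 0.0684 m. These are readings at the end of each step, so brief peaks between steps were not seen.
- **Last checks on the switch:** In the wrist view it sits 18.9 mm from its neighbour (19 mm nominal), turned the same way. That figure assumes equal height. The final scene picture shows the two level.
- **Last checks on the tongs:** The last pictures show the tongs upright in the stand's pocket and the arm clear above. I saw nothing else moved in the parts I viewed, but I did not compare the whole scene before and after.
- **Disagreements:** Camera estimates of the cutout shifted by about 1 mm between view heights. The insertion gave about 2 N of side force, so I corrected the position by 0.2 mm.
- **Budget:** I viewed 12 pictures, two past the budget of 10.

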